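# Load a fresh label roll into the label printer

### The job

Load the printer: take the full (thicker) label roll off the double hanger under the small shelf, lifting it over the turned-up end of its arm without wrenching the hanger, and stand it fully down in the open printer's roll well without dropping it. Then close the printer's lid completely. Leave the thin, part-used roll hanging and the other things on the bench as they are.

Things in the scene. Friction and masses are not known exactly. Their poses are not given: they have to be found in the camera images.
- roll: The full roll of white labels to load: a plain ring, 100 mm outer diameter, 50 mm wide, 50 mm bore, about 0.25 kg. Origin at its centre, y along its axis; it may be turned any amount about y. It starts hanging by its bore on either arm of the hanger, axis level, centre 18 mm below the arm's centreline.
- spare: The part-used roll hanging on the other arm, to be left there: 72 mm outer diameter, 50 mm wide, 50 mm bore. Origin at its centre, y along its axis.
- rack: Lavender steel rack fixed on the bench, origin on the bench, x away from the robot, z up. Two rear uprights (x 195, y +-130 mm) carry a 300 mm wide shelf: underside 270 mm up, front edge at x = 70 mm, 20 mm nearer the robot than the hanger. A gripper pointing straight down meets the shelf; leant back 30 to 45 degrees to the robot it passes. Open in front and at the sides.
- hanger (a point): Middle of the steel hanger, at x = 90 mm, z = 148 mm of the rack, axes as the rack's. A 10 mm stalk holds it from the shelf; two level 14 mm thick arms run along +y and -y, each ending 115 mm out in a 10 mm thick prong, top 21 mm above the arm's centreline. Rolls hang 64 to 76 mm out; to come off, one is raised 14 to 36 mm and carried outward past the prong.
- printer: Grey label printer fixed on the bench; body x -90 to 100 mm, 160 mm wide (y), 80 mm high, black lid. Origin on the bench under the middle of its open roll well; x to the rear (away from the robot), z up. The well is 110 mm (x) by 58 mm (y), floor 20 mm and rim 80 mm above the bench.
- well (a point): Where the centre of a fully seated roll lies: 70 mm above the bench over the printer's origin, axes parallel to the printer's. The roll stands on edge in the well with its axis along y, and its top 40 mm stay above the rim.
- lid_hinge (a point): Middle of the lid's hinge line, 85 mm behind the well's middle and 80 mm above the bench; it moves with the lid (x of this point runs from the lip to the hinge along the lid, y along the hinge line).
- lid_lip (a point): Middle of the top front edge of the lid, 170 mm from the hinge along the lid and 55 mm outward from the hinge plane.
- lid (a joint): Lid angle, rad: 0 shut and level, 1.57 upright, starts open at 1.65 to 1.85, stop at 2.0. Swings about the printer's y. The lid is a black cover 170 mm long, 140 mm wide, 55 mm deep, its flat outer face 55 mm from the hinge plane; opened, that face looks to the rear. The hinge is stiff: it stays where left, and moves with about 2 to 4 N at the lip.
- tape: Roll of packing tape lying on the bench, 104 mm across, 48 mm high, origin at the centre of its underside. Leave alone.
- marker: Black marker pen lying on the bench, 130 mm long, 18 mm thick, in front of the robot. Leave alone.
- bottle: Green glass bottle, 62 mm across, 190 mm high, origin at the centre of its underside. Leave alone.
- mug: White mug, 80 mm across, 95 mm high, origin at the centre of its underside. Leave alone.
- jar: White plastic jar, 70 mm across, 100 mm high, origin at the centre of its underside. Leave alone.
- dispenser: Black table tape dispenser, 150 by 60 mm, 80 mm high, origin at the centre of its underside. Leave alone.
There are look-alikes about, which are no part of the job. What is shaped like the printer but orange or yellow is not meant.

How it is judged (in metres and radians):
On the way, in this order (a step that is already met when the one before it is completed fails the run):
1. the full roll is off the hanger, clear of it and held up (horizontal distance between roll and hanger above 0.13 m and contact force between roll and rack below 0.05 N and height (world z) of roll above 0.09 m), for 0.2 s.
2. the full roll stands fully down in the printer's well, lid still open (x of roll in the frame of well between -0.01 and 0.01 m and y of roll in the frame of well between -0.008 and 0.008 m and z of roll in the frame of well below 0.006 m and value of joint lid above 0.6 rad), for 0.2 s.
At the end, for the whole second after the job is handed in: The full roll rests on the floor of the printer's well (centre within 10 mm lengthwise, 8 mm sideways and 6 mm in height of the seated place, its axis within 0.15 rad of the printer's y), the lid is shut to within 0.06 rad, and the part-used roll still hangs within 40 mm of where it was (x of roll in the frame of well between -0.01 and 0.01 m and y of roll in the frame of well between -0.008 and 0.008 m and z of roll in the frame of well between -0.006 and 0.006 m and angle between the y axis of roll and the y axis of printer, either way round below 0.15 rad and value of joint lid below 0.06 rad and linear speed of roll below 0.03 m/s and distance of spare from where it was at the start of the episode below 0.04 m); the robot touches nothing.
It fails at once if the roll is dropped: in free fall, touching nothing, faster than 0.7 m/s (a drop of about 25 mm) (contact force between roll and anything else below 0.05 N and linear speed of roll above 0.7 m/s).
It fails at once if the roll is wrenched against the hanger or rack with more than 30 N (contact force between roll and rack above 30 N).
It fails at once if the part-used roll is taken or knocked off (moved more than 40 mm) (distance of spare from where it was at the start of the episode above 0.04 m).
It fails at once if a bystander is moved more than 40 mm (distance of any of tape, marker, bottle, mug, jar, dispenser from where it was at the start of the episode above 0.04 m).
It also fails if it takes over 64 s, if anything falls off the work surface, if the arm or the gripper's body presses on something with over 40 N, if the wrist force passes 120 N, or if a joint passes its speed limit or range.

### The arm

A 6-joint arm with a two-finger parallel gripper is mounted at the origin on the work surface. World frame = base frame: x ahead of the robot, y to its left, z up, the work surface at z = 0. Lengths are in mm, angles in rad, forces in N, time in s.
With the tool pointing down it reaches from about 350 to 775 mm from the base axis. Payload 7.3 kg.
Tool frame: the origin (TCP) lies between the finger pads; the fingertips stand 17 mm ahead of it and the grasp point (between the pads) lies 2 mm behind it; z points along the fingers, y is the direction in which the jaws open and shut (so a half turn about z gives the same grasp; the last joint's range is limited). The gripper opens to 92 mm and grips with 3 to 60 N. Pads are 19 mm wide; open, the fingers measure 130 mm over their backs; the gripper's body (75 mm by 190 mm) begins 47 mm behind the grasp point.
Start: joints at [0.998, 0.342, 1.524, -0, 1.275, -0.146], TCP at [217.316, 477.93, 243.741] pointing down, gripper open.
Joint ranges: [-2.53, 2.53], [-0.77, 2.02], [0.04, 2.7], [-1, 4.14], [0.28, 2.66], [-3.11, 3.11]. Speed limits (rad/s): [2.57, 2.57, 3.14, 3.14, 3.14, 3.14].

### API

Orientations are given as a unit quaternion [w, x, y, z].
In Python, from bench import r, cams gives the robot as it stands.
- The arm moves only by the tool play_rows, never from a script. Its argument "plan" is a list of rows, each a list of 3 entries, a list of its own where there are three numbers: the shift along the tool's x, y, z in cm, then the turn, a rotation vector about the tool's x, y, z in rad, then the opening, from -1 (shut) to 1 (fully open). In form: [[[x, y, z], [wx, wy, wz], claw], ...]. A call has 1 to 8 rows; each row shifts and turns the commanded pose from where the row before left it, along the tool's axes as they then stand; what a row does not reach is not made up. A row lasts 1/10 s, in which the tool goes at most 50 mm and 8.59 degrees, less where a joint would pass 70% of its speed; a pose out of reach is approached as far as the arm can. A call is refused whole if a number of a shift passes 5 or a number of a turn 0.15, either way. A call with a gripper value outside its range is refused whole. The fingers move at their own pace and stop on an object; "force" is the grip in N (left out, the last holds). Time passes only in rows, so rows that do not move let the fingers close. It gives the time, the measured TCP pose, the force and the opening at its end, in the units of the state.
- r.state(): the state, without advancing time (a new reading comes with each control period).
- cams.read_camera(name): name is "scene" or "side" or "wrist"; returns a dict with "img" (480x640x3 uint8, red, green, blue), "depth" (480x640 float32, mm along the optical axis (not along the pixel's ray), 0 where there is no reading), "fx", "fy", "cx", "cy" (pixels), "dist_coeffs" ([k1, k2, p1, p2, k3] as OpenCV has them; the pictures are not rectified), "R" (3x3) and "t" (3): a world point X has camera coordinates R X + t; the wrist camera has in their place "hand_eye" (4x4, takes a point from camera to tool coordinates, whose origin is the TCP and whose axes are the flange's). Camera axes: x right, y down, z forward; pixel columns grow to the right and rows downward; lengths in mm; the calibration is good to about 2 mm. A picture is of the moment at which its call begins: read the wrist's pose just before it.
- r.sign_off(): hands the job in, once; it reports no verdict.
The state is a dict: "time": time; "q": joint angles; "dq": joint speeds; "tau": joint torques, N m; "ee_pos": TCP position; "eef_rot": TCP orientation; "wrist_force": force on the tool from outside, world axes, zero at the start; "torque": the same for the moment, N m; "width": opening from 0.0 (shut) to 1.0 (fully open).
Only numpy, scipy, OpenCV 4.12 (cv2) and the standard library are available. Lean on these libraries where they do the work, as an engineer would, in place of code of your own. Each camera call takes 0.05 s, during which the arm holds its last target.

## Working session

There is one attempt and no reset: what is moved stays moved. The work goes in short steps, Python scripts to look and compute and a tool call to move; the robot and the scene stay as the last step left them, time stands still between calls to the robot, and variables do not carry over. Pictures are saved under pics/ and viewed, and the job is handed in when it is done.

Besides the shell and the picture viewer there is one more tool, called after "Request:" as name(argument=value, ...) on one line, values as JSON. play_rows: Moves the arm, as the interface text tells. Its arguments: {"type":"object","properties":{"plan":{"type":"array"},"force":{"type":"number"}},"required":["plan"]}

```bash
ls; mkdir -p pics
python3 - <<'E'
from bench import r,cams
import cv2,numpy as np
s=r.state(); print({k:np.round(v,3).tolist() for k,v in s.items()})
for n in ['scene','side','wrist']:
    c=cams.read_camera(n)
    np.savez('pics/'+n+'0.npz',**{k:np.array(v) for k,v in c.items()})
    cv2.imwrite(f'pics/{n}0.png',c['img'][:,:,::-1])
    print(n,c['fx'],c['fy'],c['cx'],c['cy'],c['dist_coeffs'],c.get('R'),c.get('t'),c.get('hand_eye'),(c['depth']>0).mean())
E
```

```text
pics
{'time': 0.0, 'q': [0.998, 0.343, 1.525, -0.0, 1.275, -0.146], 'dq': [-0.001, 0.001, -0.0, 0.0, -0.001, -0.0], 'tau': [-0.0, -43.124, -24.422, 0.072, 0.056, -0.0], 'ee_pos': [217.098, 477.598, 243.046], 'eef_rot': [-0.0, 0.212, 0.977, -0.001], 'wrist_force': [-0.255, 0.525, 0.424], 'torque': [0.007, 0.007, -0.03], 'width': 1.002}
scene 457.6824185136859 457.6824185136859 318.40591411788824 237.71287451494476 [-0.11625821  0.          0.          0.          0.        ] [[ 0.99487716 -0.10034418  0.01226722]
 [-0.08486334 -0.89494102 -0.43803971]
 [ 0.05493318  0.43475466 -0.89887192]] [-511.80487378   97.06717729 1277.04480651] None 0.9962109375
side 495.96641607096757 495.96641607096757 321.081848988131 235.13119568659383 [0.00460199 0.         0.         0.         0.        ] [[ 0.98863543 -0.1493267   0.01736426]
 [-0.10355873 -0.76020478 -0.64137687]
 [ 0.10897509  0.63228968 -0.76702946]] [-490.58175386  125.45381224 1503.25410454] None 0.9960221354166666
wrist 405.2011331977409 405.2011331977409 312.1689199601069 241.13625328014584 [-0.03797739  0.          0.          0.          0.        ] None None [[ 8.92613669e-04 -9.55733947e-01 -2.94230905e-01  7.99939625e+01]
 [ 9.99999601e-01  8.62192145e-04  2.33106072e-04  1.14636019e+00]
 [ 3.08961893e-05 -2.94230996e-01  9.55734336e-01 -1.41317442e+02]
 [ 0.00000000e+00  0.00000000e+00  0.00000000e+00  1.00000000e+00]] 0.9959440104166667
```

View pics/scene0.png

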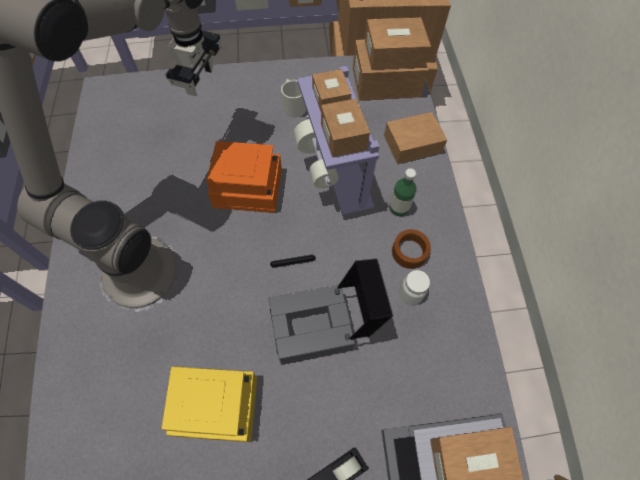

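View pics/side0.png

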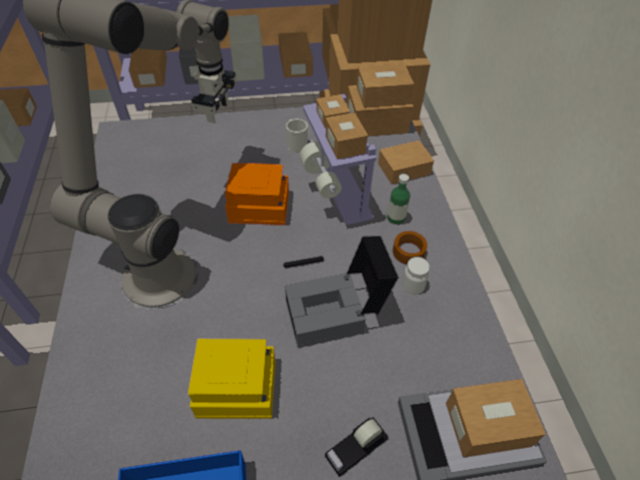

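View pics/wrist0.png

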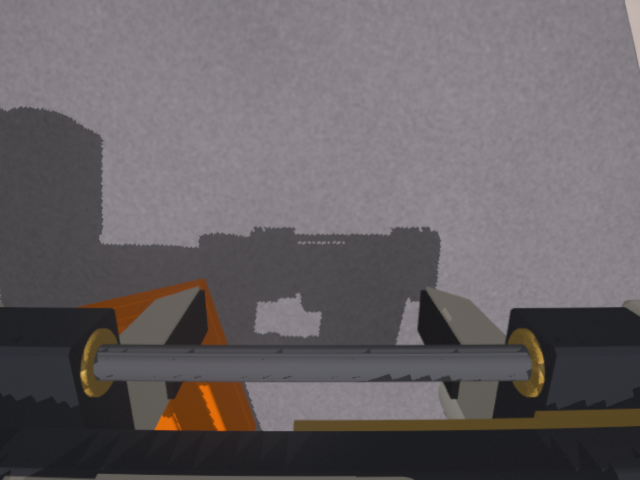

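The scene shows the rack at about (340,130), with rolls at (306,135) and (322,174). The grey printer is at (315,320) with its black lid open at (370,298). Next I'll measure with depth.

```bash
cat > h.py <<'E'
import numpy as np,cv2
def load(n): return dict(np.load(n))
def cloud(c,R=None,t=None):
    K=np.array([[c['fx'],0,c['cx']],[0,c['fy'],c['cy']],[0,0,1.]])
    v,u=np.mgrid[0:480,0:640]
    p=cv2.undistortPoints(np.stack([u,v],-1).reshape(-1,1,2).astype(float),K,c['dist_coeffs']).reshape(480,640,2)
    d=c['depth'].astype(float)
    P=np.dstack([p*d[...,None],d])
    R=c['R'] if R is None else R; t=c['t'] if t is None else t
    return (P-t)@R   # R^T (P-t)
E
python3 - <<'E'
from h import *
for n in ['scene','side']:
    c=load(f'pics/{n}0.npz'); W=cloud(c)
    for (u,v) in {'scene':[(306,135),(303,128),(322,174),(318,165),(296,298),(313,320),(372,298),(340,190),(293,261),(245,165)],'side':[(311,158),(328,182),(320,300),(375,275)]}[n]:
        print(n,u,v,W[v,u].round(0))
    img=c['img']; 
    cr=img[60:260,230:450] if n=='scene' else img[80:240,260:440]
    cv2.imwrite(f'pics/{n}_rack.png',cv2.resize(cr[:,:,::-1],None,fx=3.6 if n!='scene' else 2.9,fy=3.6 if n!='scene' else 2.9,interpolation=cv2.INTER_CUBIC))
    np.save(f'pics/W{n}.npy',W)
E
```

```text
scene 306 135 [507. 298. 174.]
scene 303 128 [501. 325. 172.]
scene 322 174 [539. 168. 166.]
scene 318 165 [531. 199. 165.]
scene 296 298 [ 441. -146.   83.]
scene 313 320 [ 481. -191.   24.]
scene 372 298 [ 608. -214.  240.]
scene 340 190 [601. 207.  14.]
scene 293 261 [441. -15.  19.]
scene 245 165 [330. 240. 134.]
side 311 158 [505. 299. 154.]
side 328 182 [541. 169. 165.]
side 320 300 [ 465. -179.   45.]
side 375 275 [ 615. -180.  140.]
```

View pics/scene_rack.png

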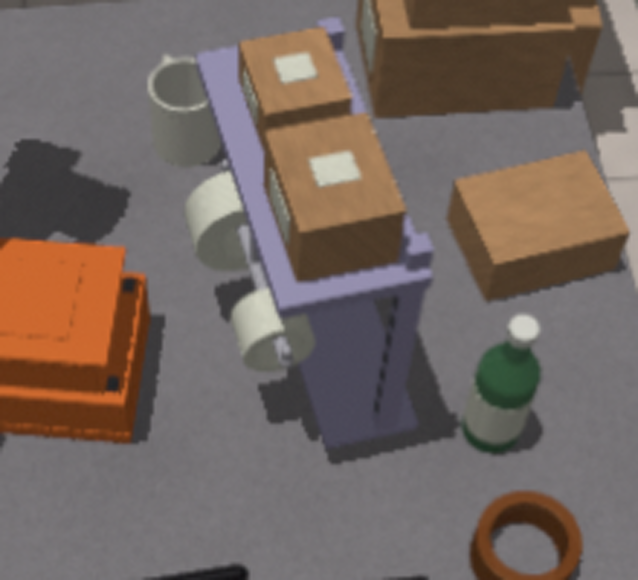

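View pics/side_rack.png

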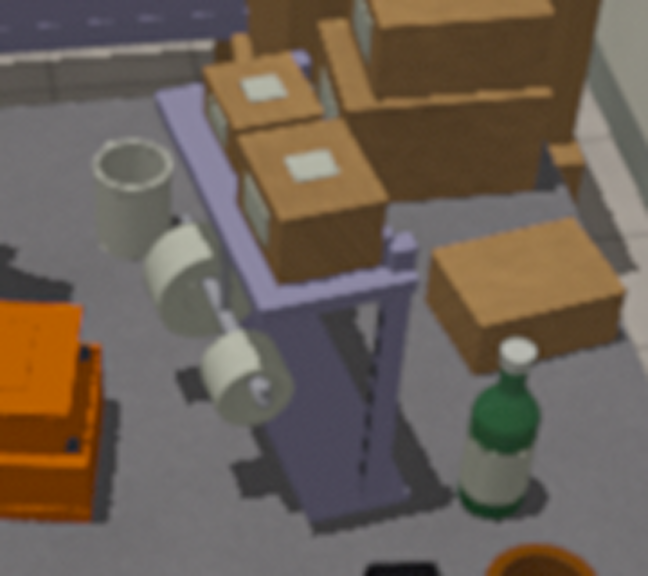

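The full roll hangs on the far (+y) arm next to the mug, and the thin one on the near (-y) arm. Next I'll fit the rack, rolls, mug and printer.

Run:
```python
from h import *
for n in ['scene','side']:
    c=load(f'pics/{n}0.npz'); W=np.load(f'pics/W{n}.npy'); img=c['img'].astype(int)
    hsv=cv2.cvtColor(c['img'],cv2.COLOR_RGB2HSV)
    X,Y,Z=W[...,0],W[...,1],W[...,2]
    # shelf: lavender & z 265-300
    m=(hsv[...,0]>110)&(hsv[...,0]<140)&(hsv[...,1]>40)&(Z>276)&(Z<305)&(X>400)&(X<800)&(Y>50)&(Y<500)
    P=W[m]; rect=cv2.minAreaRect(P[:,:2].astype(np.float32)); print(n,'shelf',m.sum(),rect,np.percentile(Z[m],[5,50,95]).round(0)); print(cv2.boxPoints(rect).round(0).tolist())
    # printer grey
    g=(hsv[...,1]<40)&(Z>70)&(Z<90)&(X>330)&(X<700)&(Y<-50)&(Y>-350)
    P=W[g]; rect=cv2.minAreaRect(P[:,:2].astype(np.float32)); print('printer top',g.sum(),rect); print(cv2.boxPoints(rect).round(0).tolist())
    # mug
    mu=(hsv[...,1]<30)&(img.min(-1)>120)&(Z>88)&(Z<103)&(X>380)&(X<560)&(Y>330)&(Y<520)
    P=W[mu]; print('mug',mu.sum(),P.mean(0).round(0) if len(P) else '', np.percentile(P,[2,98],axis=0).round(0) if len(P) else '')
    # rolls: bright whites
    for nm,b in (('A',(430,620,265,370)),('B',(470,640,130,235))):
        w=(hsv[...,1]<45)&(img.min(-1)>100)&(X>b[0])&(X<b[1])&(Y>b[2])&(Y<b[3])&(Z>60)&(Z<215)
        P=W[w]; print(nm,w.sum(),P.min(0).round(0),P.max(0).round(0)); np.save(f'pics/{n}_{nm}.npy',P)
        v,u=np.where(w); print(u.min(),u.max(),v.min(),v.max())
```

```text
scene shelf 1398 ((581.9422607421875, 265.051025390625), (133.7505645751953, 302.4538879394531), 9.090877532958984) [281. 288. 291.]
[[492.0, 404.0], [540.0, 105.0], [672.0, 126.0], [624.0, 425.0]]
printer top 3836 ((492.6417236328125, -203.0218048095703), (231.1045379638672, 160.60458374023438), 5.910214900970459)
[[369.0, -135.0], [386.0, -295.0], [616.0, -271.0], [599.0, -111.0]]
mug 11 [489. 518.  95.] [[469. 514.  92.]
 [505. 519.  97.]]
A 352 [472. 265.  78.] [534. 369. 185.]
293 315 117 153
B 320 [509. 141. 104.] [558. 234. 171.]
310 330 157 185
side shelf 867 ((580.7844848632812, 264.0862121582031), (132.8360137939453, 304.5549011230469), 9.323479652404785) [279. 287. 292.]
[[491.0, 404.0], [540.0, 103.0], [671.0, 125.0], [622.0, 425.0]]
printer top 2933 ((492.80487060546875, -204.96957397460938), (234.48619079589844, 165.04046630859375), 5.616771697998047)
[[368.0, -134.0], [384.0, -299.0], [618.0, -276.0], [601.0, -111.0]]
mug 6 [493. 514.  96.] [[476. 507.  91.]
 [509. 519. 101.]]
A 263 [473. 270.  80.] [554. 368. 185.]
300 325 142 173
B 240 [509. 140.  98.] [567. 234. 170.]
316 334 171 198
```

Run:
```python
from h import *
from scipy.optimize import least_squares
psi=np.deg2rad(9.2); ex=np.array([np.cos(psi),np.sin(psi)]); ey=np.array([-ex[1],ex[0]])
H=np.array([515.5,254.3])+20*ex; print('hanger',H)
for n in ['scene','side']:
    c=load(f'pics/{n}0.npz');W=np.load(f'pics/W{n}.npy')
    for nm in 'AB':
        P=np.load(f'pics/{n}_{nm}.npy'); a=(P[:,:2]-H)@ex; b=(P[:,:2]-H)@ey; z=P[:,2]-148
        sel=(a<20)&(abs(b)<110)&(abs(b)>30)
        a,b,z=a[sel],b[sel],z[sel]
        R0=50 if nm=='A' else 36
        # cylinder pts
        f=lambda p:np.hypot(a-p[0],z-p[1])-R0
        s=least_squares(f,[0,-18],loss='soft_l1',f_scale=2)
        print(n,nm,sel.sum(),s.x.round(1),'b',np.percentile(b,[1,3,10,50,90,97,99]).round(0),'res',np.median(abs(s.fun)).round(1))
    # mug
    hsv=cv2.cvtColor(c['img'],cv2.COLOR_RGB2HSV)
    X,Y,Z=W[...,0],W[...,1],W[...,2]
    mu=(hsv[...,1]<40)&(Z>20)&(Z<103)&(X>400)&(X<540)&(Y>380)&(Y<600)
    print('mug',mu.sum(),np.percentile(W[mu],[1,50,99],axis=0).round(0).tolist())
    # orange
    o=(hsv[...,0]<14)&(hsv[...,1]>180)&(X<440)&(Y>100)&(Y<400)
    print('orange',np.percentile(W[o],[.5,99.5],axis=0).round(0).tolist())
    # black lid
    k=(c['img'].max(-1)<40)&(X>520)&(X<720)&(Y<-80)&(Y>-330)&(Z>85)
    print('lid',k.sum(),np.percentile(W[k],[1,50,99],axis=0).round(0).tolist())
    Z[0,0]
    # well floor
    f=(Z<45)&(Z>5)&(X>400)&(X<560)&(Y<-140)&(Y>-270)&(hsv[...,1]<40)
    print('floor',f.sum(),np.percentile(W[f],[1,50,99],axis=0).round(0).tolist())
c=load('pics/scene0.npz');i=c['img'][240:380,250:410,::-1]
cv2.imwrite('pics/pr.png',cv2.resize(i,None,fx=4,fy=4,interpolation=cv2.INTER_CUBIC))
```

```text
hanger [535.2427253  257.49762375]
scene A 333 [  1.9 -18.3] b [35. 40. 46. 65. 89. 93. 95.] res 1.4
scene B 297 [  0.9 -18.7] b [-105.  -98.  -89.  -70.  -46.  -41.  -39.] res 1.4
mug 606 [[447.0, 512.0, 21.0], [480.0, 529.0, 62.0], [516.0, 595.0, 96.0]]
orange [[220.0, 155.0, 8.0], [422.0, 322.0, 140.0]]
lid 2130 [[560.0, -266.0, 88.0], [607.0, -197.0, 237.0], [642.0, -126.0, 247.0]]
floor 815 [[413.0, -224.0, 14.0], [468.0, -195.0, 20.0], [523.0, -172.0, 43.0]]
side A 248 [  1.3 -19.5] b [33. 39. 44. 65. 89. 95. 97.] res 1.6
side B 222 [  1.1 -19.8] b [-108. -103.  -91.  -71.  -47.  -41.  -38.] res 1.7
mug 550 [[448.0, 507.0, 22.0], [487.0, 529.0, 66.0], [524.0, 594.0, 96.0]]
orange [[213.0, 149.0, 4.0], [423.0, 326.0, 138.0]]
lid 2071 [[559.0, -267.0, 89.0], [604.0, -197.0, 199.0], [640.0, -126.0, 247.0]]
floor 450 [[419.0, -205.0, 15.0], [470.0, -183.0, 21.0], [521.0, -171.0, 44.0]]
```

View pics/pr.png

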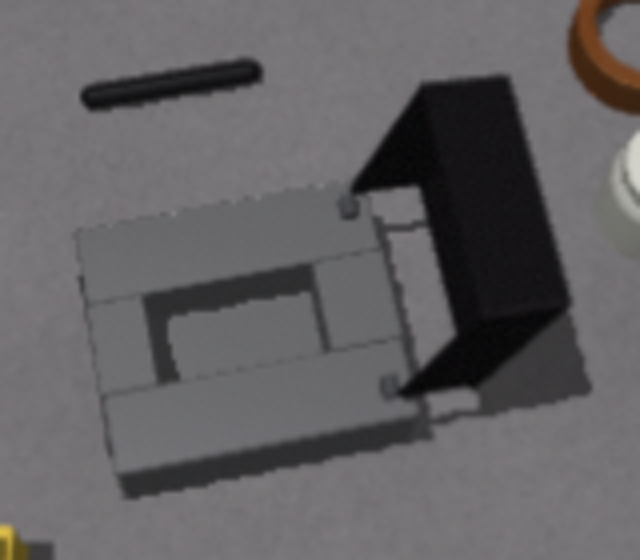

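The full roll's far-arm fit is solid. The well rim corners in the 4x crop are at (143,296), (313,262), (328,352) and (160,385), so I'll cast them onto z=80.

```bash
cat >> h.py <<'E'
def ray(c,uv,z):
    K=np.array([[c['fx'],0,c['cx']],[0,c['fy'],c['cy']],[0,0,1.]])
    p=cv2.undistortPoints(np.array(uv,float).reshape(-1,1,2),K,c['dist_coeffs']).reshape(-1,2)
    d=np.c_[p,np.ones(len(p))]@c['R']; o=-c['R'].T@c['t']
    s=(z-o[2])/d[:,2]; return o+d*s[:,None]
E
python3 - <<'E'
from h import *
c=load('pics/scene0.npz')
uv=np.array([(143,296),(313,262),(328,352),(160,385),(78,229),(120,472),(365,180),(420,428)])/4+np.array([250,240])-.375
P=ray(c,uv,80); print(P.round(1)); print(P[:4].mean(0))
d=P[1]-P[0];print(np.rad2deg(np.arctan2(d[1],d[0])));d=P[2]-P[3];print(np.rad2deg(np.arctan2(d[1],d[0])))
d=P[4]-P[5];print(np.rad2deg(np.arctan2(-d[0],d[1])),np.linalg.norm(d))
E
```

```text
[[ 411.4 -183.3   80. ]
 [ 520.3 -171.3   80. ]
 [ 523.3 -230.3   80. ]
 [ 417.7 -241.1   80. ]
 [ 373.1 -135.2   80. ]
 [ 389.5 -292.4   80. ]
 [ 559.9 -119.6   80. ]
 [ 574.1 -283.4   80. ]]
[ 468.17896862 -206.51163336   80.        ]
6.269451181956575
5.813937479096638
5.942982810812957 158.0730069962055
```

```bash
cat >> h.py <<'E'
from scipy.spatial.transform import Rotation as Ro
def cur():
    from bench import r
    s=r.state(); q=s['eef_rot']; return np.array(s['ee_pos'],float),Ro.from_quat([q[1],q[2],q[3],q[0]]).as_matrix(),s
def tool(psi,th):
    "psi yaw of approach dir (rad), th lean; jaws along the yawed y"
    ex=np.array([np.cos(psi),np.sin(psi),0]); y=np.array([-ex[1],ex[0],0])
    z=np.sin(th)*ex-np.array([0,0,np.cos(th)]); return np.c_[np.cross(y,z),y,z]
def twist(p,R,pt,Rt,N):
    "constant per-row shift(cm)/turn so that N rows (shift then turn) get there"
    from scipy.optimize import fsolve
    w=Ro.from_matrix(R.T@Rt).as_rotvec()/N; dR=Ro.from_rotvec(w).as_matrix()
    A=sum(R@np.linalg.matrix_power(dR,k) for k in range(N))
    sh=np.linalg.solve(A,pt-p)/10
    return sh.round(3),w.round(4)
PSI=np.deg2rad(9.2); PC=np.array([526.1,323.9,129.5])
E
python3 - <<'E'
from h import *
p,R,s=cur(); Rt=tool(PSI,np.deg2rad(45))
print(p,s['time']); print(twist(p,R,PC-140*Rt[:,2]-5*0,Rt,16))
E
```

```text
[217.18602679 477.68659429 243.2142677 ] 0.15
(array([-1.4  , -0.865,  0.605]), array([-0.0145, -0.0477, -0.0348]))
```

Request:
play_rows(plan=[[[-1.4,-0.86,0.6],[-0.0145,-0.048,-0.035],1],[[-1.4,-0.86,0.6],[-0.0145,-0.048,-0.035],1],[[-1.4,-0.86,0.6],[-0.0145,-0.048,-0.035],1],[[-1.4,-0.86,0.6],[-0.0145,-0.048,-0.035],1],[[-1.4,-0.86,0.6],[-0.0145,-0.048,-0.035],1],[[-1.4,-0.86,0.6],[-0.0145,-0.048,-0.035],1],[[-1.4,-0.86,0.6],[-0.0145,-0.048,-0.035],1],[[-1.4,-0.86,0.6],[-0.0145,-0.048,-0.035],1]])

```text
time: 0.95
ee_pos: [309.8, 378.2, 213.0]
eef_rot: [0.199, 0.069, 0.977, 0.016]
wrist_force: [0.4, 0.3, 0.8]
width: 0.999
```

Request:
play_rows(plan=[[[-1.4,-0.86,0.6],[-0.0145,-0.048,-0.035],1],[[-1.4,-0.86,0.6],[-0.0145,-0.048,-0.035],1],[[-1.4,-0.86,0.6],[-0.0145,-0.048,-0.035],1],[[-1.4,-0.86,0.6],[-0.0145,-0.048,-0.035],1],[[-1.4,-0.86,0.6],[-0.0145,-0.048,-0.035],1],[[-1.4,-0.86,0.6],[-0.0145,-0.048,-0.035],1],[[-1.4,-0.86,0.6],[-0.0145,-0.048,-0.035],1],[[-1.4,-0.86,0.6],[-0.0145,-0.048,-0.035],1],[[0,0,0],[0,0,0],1]])

```text
invalid input at $.plan: expected 1 to 8 rows
```

Request:
play_rows(plan=[[[-1.4,-0.86,0.6],[-0.0145,-0.048,-0.035],1],[[-1.4,-0.86,0.6],[-0.0145,-0.048,-0.035],1],[[-1.4,-0.86,0.6],[-0.0145,-0.048,-0.035],1],[[-1.4,-0.86,0.6],[-0.0145,-0.048,-0.035],1],[[-1.4,-0.86,0.6],[-0.0145,-0.048,-0.035],1],[[-1.4,-0.86,0.6],[-0.0145,-0.048,-0.035],1],[[-1.4,-0.86,0.6],[-0.0145,-0.048,-0.035],1],[[-1.4,-0.86,0.6],[-0.0145,-0.048,-0.035],1]])

```text
time: 1.75
ee_pos: [430.6, 308.5, 242.3]
eef_rot: [0.371, -0.077, 0.925, 0.032]
wrist_force: [0.4, 1.0, 0.2]
width: 0.999
```

Request:
play_rows(plan=[[[0,0,0],[0,0,0],1],[[0,0,0],[0,0,0],1]])

```text
time: 1.95
ee_pos: [431.3, 308.8, 243.7]
eef_rot: [0.373, -0.076, 0.924, 0.032]
wrist_force: [-0.5, -0.2, -1.0]
width: 0.998
```

```bash
cat >> h.py <<'E'
def wristcloud(save=None):
    from bench import cams
    p,R,s=cur(); c=cams.read_camera('wrist'); T=c['hand_eye']
    # X_w = R (T x) + p  -> R X + t form
    Rc=(R@T[:3,:3]).T; tc=-Rc@(R@T[:3,3]+p)
    c['R']=Rc;c['t']=tc
    if save: cv2.imwrite(f'pics/{save}.png',c['img'][:,:,::-1]); np.savez(f'pics/{save}.npz',**{k:np.array(v) for k,v in c.items() if v is not None})
    return c,cloud(c)
E
python3 - <<'E'
from h import *
p,R,s=cur(); Rt=tool(PSI,np.deg2rad(45)); print(p,s['time'],(Rt-R).round(3).tolist())
c,W=wristcloud('w1')
E
```

```text
[431.25016507 308.81107867 243.65457158] 1.95 [[0.013, 0.004, 0.014], [0.004, 0.001, -0.002], [-0.014, -0.002, 0.013]]
```

View pics/w1.png

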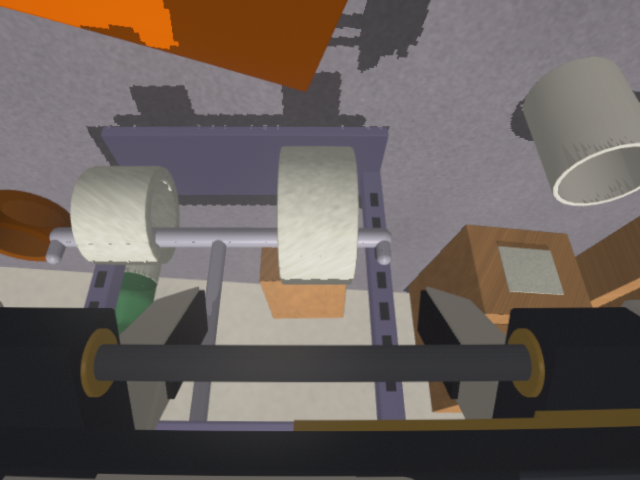

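The wrist view shows the full roll squarely ahead at (318,215), the thin one at (125,215), and the prong at (385,250). Next I'll refine the roll's pose from this view.

Run:
```python
from h import *
from scipy.optimize import least_squares
c=load('pics/w1.npz'); W=cloud(c)
hsv=cv2.cvtColor(c['img'],cv2.COLOR_RGB2HSV)
ex=np.array([np.cos(PSI),np.sin(PSI)]); ey=np.array([-ex[1],ex[0]]);H=np.array([535.2,257.5])
m=np.zeros((480,640),bool); m[150:278,282:354]=1; m&=(hsv[...,1]<50)&(W[...,2]>60)
P=W[m];a=(P[:,:2]-H)@ex; b=(P[:,:2]-H)@ey; z=P[:,2]-148
s=least_squares(lambda p:np.hypot(a-p[0],z-p[1])-50,[0,-18],loss='soft_l1',f_scale=2)
print(s.x,np.median(abs(s.fun)),np.percentile(b,[.5,5,50,95,99.5]).round(1))
# axis direction: edges of roll in the image at points
for u,v in [(281,215),(354,215),(280,160),(351,160),(281,265),(353,265)]:
    q=W[v,u]; print(u,v,q.round(0),((q[:2]-H)@ex).round(1),((q[:2]-H)@ey).round(1))
# arm axis points
for u,v in [(170,238),(240,237),(265,237),(365,239),(384,255)]:
    q=W[v,u]; print('arm',u,v,((q[:2]-H)@ex).round(1),((q[:2]-H)@ey).round(1),q[2].round(1)-148)
```

```text
[  1.17233602 -17.59416429] 0.37867336010319974 [49.9 52.1 72.1 92.5 94.9]
281 215 [486. 300. 157.] -41.8 50.0
354 215 [480. 344. 156.] -40.3 94.5
280 160 [481. 298. 119.] -47.6 48.3
351 160 [474. 343. 118.] -46.8 94.0
281 265 [513. 304. 178.] -14.2 49.0
353 265 [505. 349. 178.] -14.9 95.2
arm 170 238 -5.8 -29.2 5.099999999999994
arm 240 237 -5.6 19.2 4.099999999999994
arm 265 237 -6.3 36.6 4.5
arm 365 239 -3.8 105.9 4.599999999999994
arm 384 255 -4.5 117.9 17.400000000000006
```

```bash
sed -i 's/^PSI=.*/PSI=np.deg2rad(9.2); PC=np.array([524.9,328.5,130.2])/' h.py
python3 - <<'E'
from h import *
p,R,s=cur(); Rt=tool(PSI,np.deg2rad(45))
g=PC-40*Rt[:,2]+8*Rt[:,0]
print('pre',twist(p,R,g-50*Rt[:,2],Rt,5)); print(R.T@(g-p),Ro.from_matrix(R.T@Rt).as_rotvec())
E
```

```text
pre (array([0.391, 0.079, 1.161]), array([ 0.001 , -0.0039,  0.0005]))
[ 18.12776078   3.62275599 108.21655464] [ 0.00483079 -0.01955167  0.00256107]
```

Request:
play_rows(plan=[[[0.4,0.08,1.15],[0.001,-0.004,0],0.75],[[0.4,0.08,1.15],[0.001,-0.004,0],0.75],[[0.4,0.08,1.15],[0.001,-0.004,0],0.75],[[0.4,0.08,1.15],[0.001,-0.004,0],0.75],[[0.4,0.08,1.15],[0.001,-0.004,0],0.75],[[0,0,0],[0,0,0],0.75],[[0,0,0],[0,0,0],0.75]])

```text
time: 2.7
ee_pos: [462.0, 317.1, 215.6]
eef_rot: [0.358, -0.078, 0.93, 0.032]
wrist_force: [-0.4, -0.0, -0.5]
width: 0.876
```

Run:
```python
from h import *
p,R,s=cur(); Rt=tool(PSI,np.deg2rad(45))
g=PC-40*Rt[:,2]+8*Rt[:,0]
print(s['time'],s['width'],R.T@(g-p),Ro.from_matrix(R.T@Rt).as_rotvec())
c,W=wristcloud('w2')
```

```text
2.7 0.8759867914421622 [19.87923269  0.72918001 66.67364881] [ 0.00878149 -0.04994708  0.00346112]
```

View pics/w2.png

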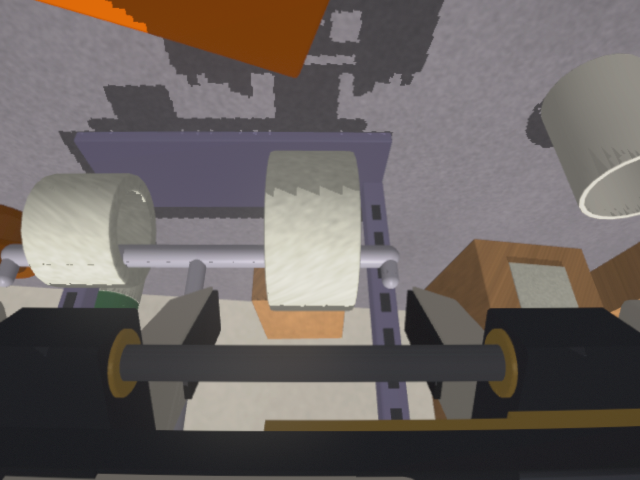

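Run:
```python
from h import *
p,R,s=cur(); print(np.round(s['q'],3),p); z=R[:,2]; print('lean',np.rad2deg(np.arccos(-z[2])),np.rad2deg(np.arctan2(z[1],z[0])), 'y',R[:,1])
```

```text
[ 0.621  0.228  2.031 -0.996  0.353 -0.257] [461.85605353 317.09337868 215.87122484]
lean 42.161758596625226 9.962142127556191 y [-0.16848345  0.98569576  0.00414708]
```

Run:
```python
from h import *
p,R,s=cur(); Rt=tool(PSI,np.deg2rad(35))
g=PC-40*Rt[:,2]+8*Rt[:,0]
print(twist(p,R,g-55*Rt[:,2],Rt,4))
```

```text
(array([0.14 , 0.028, 0.288]), array([0.0022, 0.0312, 0.0011]))
```

Request:
play_rows(plan=[[[0.14,0.03,0.29],[0.002,0.031,0.001],0.75],[[0.14,0.03,0.29],[0.002,0.031,0.001],0.75],[[0.14,0.03,0.29],[0.002,0.031,0.001],0.75],[[0.14,0.03,0.29],[0.002,0.031,0.001],0.75],[[0,0,0],[0,0,0],0.75],[[0,0,0],[0,0,0],0.75]])

```text
time: 3.35
ee_pos: [464.6, 318.9, 203.7]
eef_rot: [0.301, -0.077, 0.95, 0.025]
wrist_force: [-0.2, -0.8, -1.0]
width: 0.872
```

```bash
cat > st.py <<'E'
from h import *
import sys
th=float(sys.argv[1]); psi=float(sys.argv[2])
p,R,s=cur(); Rt=tool(np.deg2rad(psi),np.deg2rad(th)); g=PC-40*Rt[:,2]+8*Rt[:,0]
print(s['time'],s['width'],np.round(s['q'],3),R.T@(g-p),Ro.from_matrix(R.T@Rt).as_rotvec())
E
python3 st.py 35 9.2
```

```text
3.35 0.8717495523416192 [ 0.595  0.256  1.95  -0.605  0.438 -0.649] [ 0.26000834 -0.17713657 55.23520571] [0.00088203 0.00214291 0.00030128]
```

Run:
```python
from h import *
from scipy.optimize import least_squares
c,W=wristcloud('w3')
hsv=cv2.cvtColor(c['img'],cv2.COLOR_RGB2HSV)
ex=np.array([np.cos(PSI),np.sin(PSI)]); ey=np.array([-ex[1],ex[0]]);H=np.array([535.2,257.5])
d=np.linalg.norm(W-PC,axis=-1)
m=(hsv[...,1]<50)&(d<62); 
n,l,st,_=cv2.connectedComponentsWithStats(m.astype(np.uint8)); k=1+np.argmax(st[1:,4]); m=l==k; print(st[k])
P=W[m];a=(P[:,:2]-H)@ex; b=(P[:,:2]-H)@ey; z=P[:,2]-148
s=least_squares(lambda p:np.hypot(a-p[0],z-p[1])-50,[0,-18],loss='soft_l1',f_scale=1)
print(s.x,np.median(abs(s.fun)),np.percentile(b,[.5,2,50,98,99.5]).round(1))
C=np.r_[H+s.x[0]*ex+72*ey,148+s.x[1]];print(C)
```

```text
[  208   182   193   163 17866]
[  1.03717975 -18.36261907] 0.5240978327338688 [ 17.6  25.1  72.5 117.7 121.6]
[524.71239223 328.73963662 129.63738093]
```

View pics/w3.png

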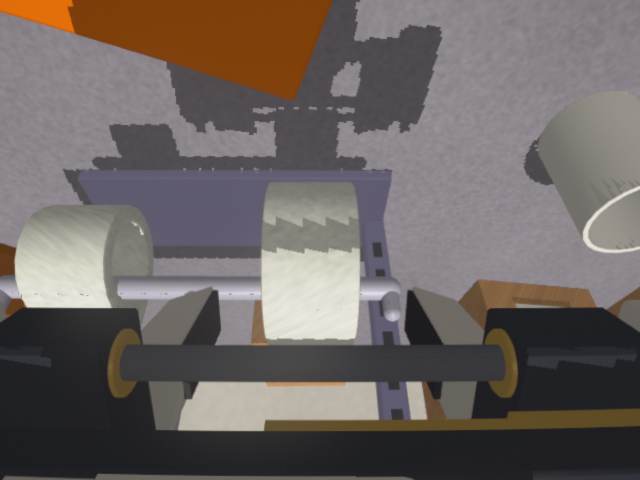

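Request:
play_rows(plan=[[[0,0,0.9],[0,0,0],0.75],[[0,0,0.9],[0,0,0],0.75],[[0,0,0.9],[0,0,0],0.75],[[0,0,0.9],[0,0,0],0.75],[[0,0,0.9],[0,0,0],0.75],[[0,0,0.9],[0,0,0],0.75],[[0,0,0],[0,0,0],0.75]])

```text
time: 4.1
ee_pos: [495.6, 323.6, 157.8]
eef_rot: [0.299, -0.077, 0.951, 0.024]
wrist_force: [-0.4, -0.4, 0.5]
width: 0.877
```

```bash
python3 st.py 35 9.2
python3 - <<'E'
from h import *
c,W=wristcloud('w4')
E
```

```text
4.1 0.8772345609417922 [ 0.564  0.372  1.938 -0.731  0.344 -0.534] [-0.51574419  0.11565597 -0.3359285 ] [-3.00521099e-05 -5.91347986e-04  5.19399005e-04]
```

View pics/w4.png

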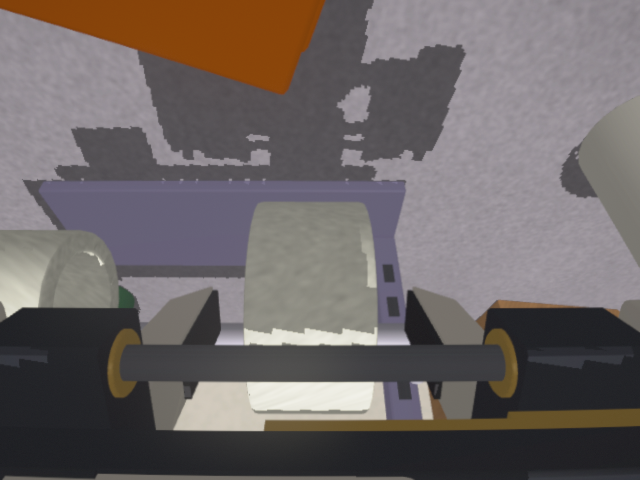

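Request:
play_rows(plan=[[[0,0,0],[0,0,0],0.2],[[0,0,0],[0,0,0],0.1],[[0,0,0],[0,0,0],0.0],[[0,0,0],[0,0,0],-0.2],[[0,0,0],[0,0,0],-0.3],[[0,0,0],[0,0,0],-0.3]], force=30)

```text
time: 4.75
ee_pos: [495.3, 323.9, 159.5]
eef_rot: [0.3, -0.077, 0.95, 0.025]
wrist_force: [-1.7, -1.8, 2.3]
width: 0.544
```

```bash
python3 st.py 35 9.2
```

```text
4.75 0.5442285770571015 [ 0.565  0.368  1.938 -0.73   0.344 -0.535] [ 0.27024856 -0.22286501  1.21898159] [0.000918   0.00149113 0.00042311]
```

Request:
play_rows(plan=[[[-0.28,0,-0.41],[0,0,0],-0.3],[[-0.28,0,-0.41],[0,0,0],-0.3],[[-0.28,0,-0.41],[0,0,0],-0.3],[[-0.28,0,-0.41],[0,0,0],-0.3],[[-0.28,0,-0.41],[0,0,0],-0.3],[[0,0,0],[0,0,0],-0.3],[[0,0,0],[0,0,0],-0.3]])

```text
time: 5.45
ee_pos: [495.0, 323.9, 184.2]
eef_rot: [0.3, -0.077, 0.95, 0.025]
wrist_force: [0.6, 0.6, -3.2]
width: 0.539
```

```bash
python3 st.py 35 9.2;  python3 - <<'E'
from h import *
c,W=wristcloud('w5')
E
```

```text
5.45 0.5389661133345567 [ 0.565  0.328  1.911 -0.62   0.398 -0.652] [14.24785866 -0.21790402 21.60749649] [0.00093612 0.00139421 0.00021384]
```

View pics/w5.png

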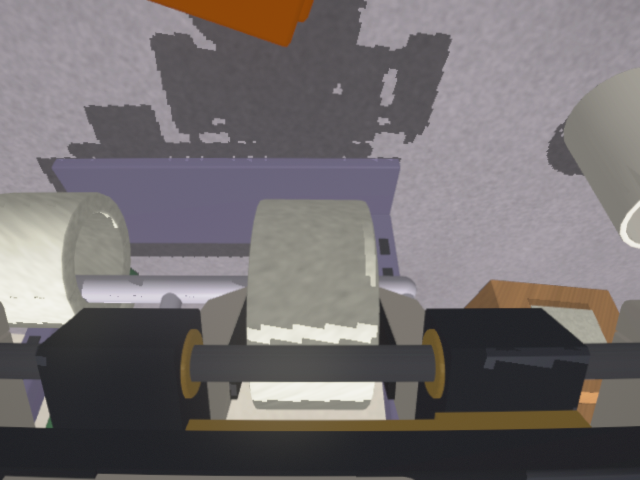

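Request:
play_rows(plan=[[[0,0.8,0],[0,0,0],-0.3],[[0,1.0,0],[0,0,0],-0.3],[[0,1.0,0],[0,0,0],-0.3],[[0,1.0,0],[0,0,0],-0.3],[[0,0,0],[0,0,0],-0.3]])

```text
time: 6.0
ee_pos: [488.6, 363.2, 184.1]
eef_rot: [0.3, -0.078, 0.95, 0.025]
wrist_force: [0.0, 0.5, -2.9]
width: 0.542
```

```bash
python3 st.py 35 9.2
```

```text
6.0 0.5417508735925114 [ 0.645  0.364  1.853 -0.654  0.452 -0.563] [ 14.2314167  -40.08882508  21.43139284] [0.00247386 0.00164886 0.00177654]
```

Request:
play_rows(plan=[[[0,1.0,0],[0,0,0],-0.3],[[0,1.0,0],[0,0,0],-0.3],[[0,1.0,0],[0,0,0],-0.3],[[0,1.0,0],[0,0,0],-0.3],[[0,1.0,0],[0,0,0],-0.3],[[0,1.0,0],[0,0,0],-0.3],[[0,0,0],[0,0,0],-0.3],[[0,0,0],[0,0,0],-0.3]])

```text
time: 6.8
ee_pos: [479.1, 420.7, 184.0]
eef_rot: [0.3, -0.077, 0.95, 0.024]
wrist_force: [-0.2, -0.1, -2.4]
width: 0.54
```

```bash
python3 st.py 35 9.2;  python3 - <<'E'
from h import *
c,W=wristcloud('w6')
E
```

```text
6.8 0.5401474924752538 [ 0.752  0.423  1.753 -0.671  0.539 -0.471] [ 13.96247784 -98.39661593  21.44967721] [0.00082325 0.00088658 0.00097792]
```

View pics/w6.png

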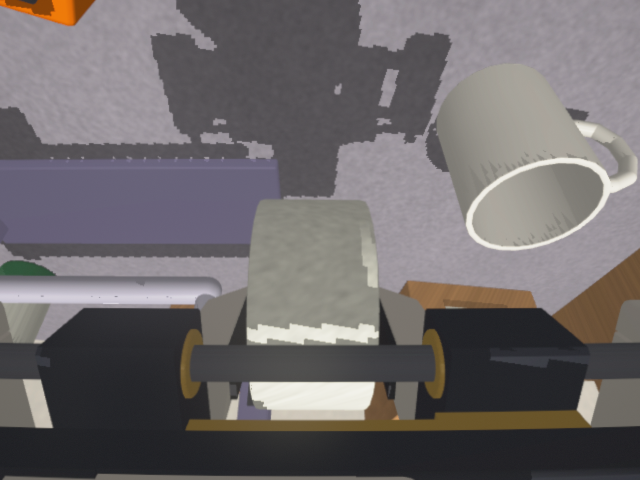

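Step 1 is met: the roll is past the prong tip at (220,290) and held, with a weight reading of about 2.5 N. Next I'll back away from the rack on the level, then rise.

Request:
play_rows(plan=[[[0.82,0,-0.58],[0,0,0],-0.3],[[1.2,0,-0.85],[0,0,0],-0.3],[[1.2,0,-0.85],[0,0,0],-0.3],[[1.2,0,-0.85],[0,0,0],-0.3],[[1.2,0,-0.85],[0,0,0],-0.3],[[0.5,0,-1.5],[0,0,0],-0.3],[[0,0,-1.5],[0,0,0],-0.3],[[-0.5,0,-1.2],[0,0,0],-0.3]])

```text
time: 7.65
ee_pos: [386.5, 405.6, 220.3]
eef_rot: [0.3, -0.077, 0.95, 0.025]
wrist_force: [0.4, 0.4, -3.0]
width: 0.542
```

Run:
```python
from h import *
p,R,s=cur();print(p,s['q'].round(2) if hasattr(s['q'],'round') else s['q'],s['time'])
Rt=tool(np.deg2rad(6),0)
print(twist(p,R,np.array([400,370,300.]),Rt,8))
# then swing
print(twist(np.array([400,370,300.]),Rt,np.array([480,-80,310.]),Rt,1))
```

```text
[386.53470274 405.58668562 220.29276786] [ 0.87  0.27  1.87 -0.69  0.63 -0.36] 7.65
(array([-0.444, -0.457, -0.918]), array([0.0023, 0.0765, 0.0069]))
(array([ -3.252, -45.59 ,  -1.   ]), array([0., 0., 0.]))
```

Request:
play_rows(plan=[[[-0.44,-0.4,-0.92],[0.002,0.076,0.007],-0.3],[[-0.44,-0.4,-0.92],[0.002,0.076,0.007],-0.3],[[-0.44,-0.4,-0.92],[0.002,0.076,0.007],-0.3],[[-0.44,-0.4,-0.92],[0.002,0.076,0.007],-0.3],[[-0.44,-0.4,-0.92],[0.002,0.076,0.007],-0.3],[[-0.44,-0.4,-0.92],[0.002,0.076,0.007],-0.3],[[-0.44,-0.4,-0.92],[0.002,0.076,0.007],-0.3],[[-0.44,-0.4,-0.92],[0.002,0.076,0.007],-0.3]])

```text
time: 8.45
ee_pos: [399.7, 374.6, 301.1]
eef_rot: [0.001, -0.053, 0.999, 0.002]
wrist_force: [0.3, -0.0, -2.8]
width: 0.543
```

Run:
```python
from h import *
p,R,s=cur();print(p,np.round(s['q'],2),s['time'],s['width'],s['wrist_force'])
Rt=tool(np.deg2rad(6),0)
print(twist(p,R,np.array([410,150,310.]),Rt,8))
print(twist(np.array([410,150,310.]),Rt,np.array([480,-80,310.]),Rt,8))
```

```text
[399.74756147 374.63953983 301.14898348] [ 0.61  0.34  1.36  0.    1.43 -1.07] 8.45 0.5425898443196228 [ 0.29752533 -0.04590094 -2.828323  ]
(array([ 0.167, -2.806, -0.118]), array([0.0006, 0.0004, 0.0001]))
(array([-0.57 , -2.951, -0.   ]), array([0., 0., 0.]))
```

Request:
play_rows(plan=[[[0.15,-1.8,-0.1],[0,0,0],-0.3],[[0.15,-2.9,-0.1],[0,0,0],-0.3],[[0.15,-2.9,-0.1],[0,0,0],-0.3],[[0.15,-2.9,-0.1],[0,0,0],-0.3],[[0.15,-2.9,-0.1],[0,0,0],-0.3],[[0.15,-2.9,-0.1],[0,0,0],-0.3],[[0.15,-2.9,-0.1],[0,0,0],-0.3],[[0.15,-2.9,-0.1],[0,0,0],-0.3]])

```text
time: 9.25
ee_pos: [410.7, 152.6, 307.7]
eef_rot: [0.003, -0.053, 0.999, 0.002]
wrist_force: [1.0, -0.3, -2.5]
width: 0.542
```

Request:
play_rows(plan=[[[-0.57,-2.9,0],[0,0,0],-0.3],[[-0.57,-2.9,0],[0,0,0],-0.3],[[-0.57,-2.9,0],[0,0,0],-0.3],[[-0.57,-2.9,0],[0,0,0],-0.3],[[-0.57,-2.9,0],[0,0,0],-0.3],[[-0.57,-2.5,0],[0,0,0],-0.3],[[-0.57,-2.0,0],[0,0,0],-0.3],[[-0.57,-1.0,0],[0,0,0],-0.3]])

```text
time: 10.05
ee_pos: [477.4, -42.1, 307.2]
eef_rot: [0.003, -0.052, 0.999, 0.001]
wrist_force: [-0.2, 0.3, -2.2]
width: 0.542
```

Request:
play_rows(plan=[[[0,0,0],[0,0,0],-0.3],[[0,0,0],[0,0,0],-0.3],[[0,0,0],[0,0,0],-0.3]])

```text
time: 10.35
ee_pos: [476.7, -39.7, 306.1]
eef_rot: [0.002, -0.053, 0.999, 0.001]
wrist_force: [0.2, 0.2, -2.9]
width: 0.546
```

Run:
```python
from h import *
p,R,s=cur();print(p,np.round(s['q'],2),s['time'],s['width'],s['wrist_force'])
print(R.round(3))
c,W=wristcloud('w7')
```

```text
[476.66900333 -39.74144177 306.09017867] [-0.25  0.21  1.53  0.    1.4  -1.92] 10.35 0.5463079368075245 [ 0.21646062  0.20578735 -2.94411904]
[[-0.994 -0.105  0.004]
 [-0.105  0.994  0.003]
 [-0.004  0.003 -1.   ]]
```

View pics/w7.png

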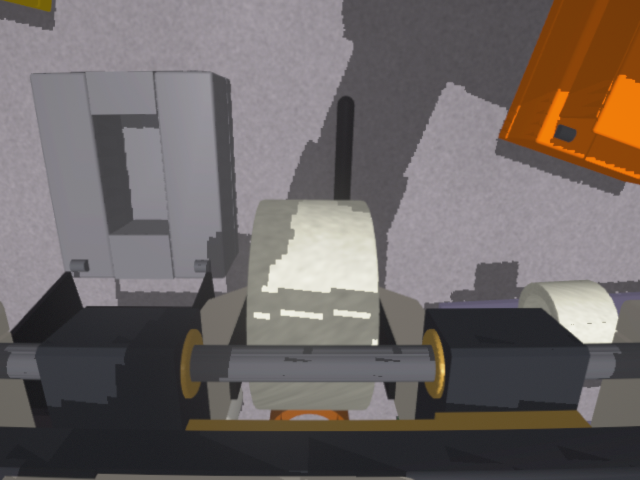

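The printer and its well rim are visible on the left of the wrist view, with corners near (93,113), (157,113), (170,234) and (108,234). I'll zoom in for accurate corners and fit the held roll.

Run:
```python
from h import *
from scipy.optimize import least_squares
c=load('pics/w7.npz'); W=cloud(c)
i=c['img'][60:290,25:245,::-1]; cv2.imwrite('pics/w7z.png',cv2.resize(i,None,fx=2.6,fy=2.6,interpolation=cv2.INTER_CUBIC))
p,R,s=cur()
T=(W-p)@R  # tool coords
hsv=cv2.cvtColor(c['img'],cv2.COLOR_RGB2HSV)
m=np.zeros((480,640),bool); m[203:335,262:366]=1; 
P=T[m]; P=P[abs(P[:,2])<100]
s=least_squares(lambda q:np.hypot(P[:,0]-q[0],P[:,2]-q[1])-50,[-8,40],loss='soft_l1',f_scale=1)
print(s.x,np.median(abs(s.fun)))
b=P[:,1]; print(np.percentile(b,[1,50,99]))
for u,v in [(254,215),(373,215),(251,260),(376,260)]: print(u,v,T[v,u].round(1))
# printer top
top=(W[...,2]>74)&(W[...,2]<86)&(W[...,1]<-100)&(W[...,1]>-310)&(W[...,0]<580)&(W[...,0]>360)
print(np.median(W[top][:,2]),cv2.minAreaRect(W[top][:,:2].astype(np.float32)))
```

```text
[-7.90781421 40.97729564] 0.37655104059926003
[-18.36405478   1.53009656  21.94376172]
254 215 [-27.1 -64.6 304.9]
373 215 [-27.   70.1 305.2]
251 260 [ 26.7 -22.3   5.1]
376 260 [26.5 25.8  5.9]
80.29139558018647 ((479.8056945800781, -203.53421020507812), (205.66932678222656, 160.74639892578125), 5.828323841094971)
```

View pics/w7z.png

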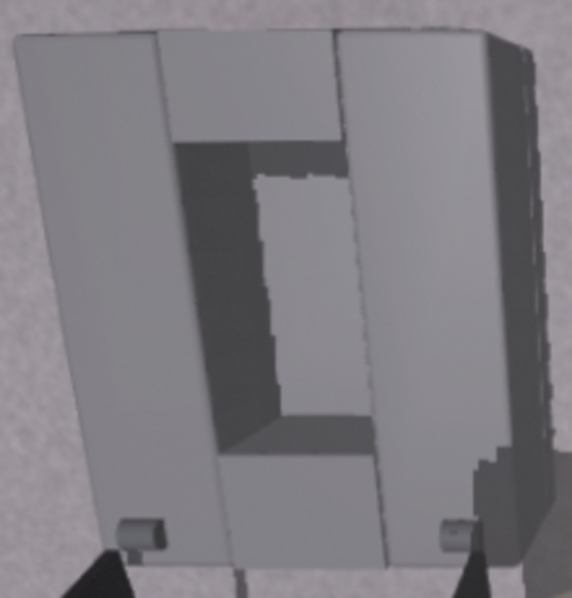

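Run:
```python
from h import *
c=load('pics/w7.npz')
uv=(np.array([(174,142),(343,141),(374,454),(219,454),(16,36),(484,33),(520,565),(104,563)])+.5)/2.6+np.array([25,60])-.5
P=ray(c,uv,80); print(P.round(1)); print('well',P[:4].mean(0),'body c',P[4:].mean(0))
an=lambda a,b:np.rad2deg(np.arctan2((b-a)[1],(b-a)[0]))
print(an(P[0],P[3]),an(P[1],P[2]),an(P[4],P[7]),an(P[5],P[6]),an(P[3],P[0]),an(P[1],P[0])-90,an(P[5],P[4])-90)
print([np.linalg.norm(P[i]-P[j]).round(1) for i,j in ((0,3),(1,2),(0,1),(3,2),(4,7),(5,6),(4,5),(6,7))])
e=np.array([np.cos(np.deg2rad(6)),np.sin(np.deg2rad(6))])
print('from body', P[4:,:2].mean(0)-5*e)
```

```text
[[ 415.6 -238.8   80. ]
 [ 409.8 -181.4   80. ]
 [ 518.6 -170.4   80. ]
 [ 524.6 -227.5   80. ]
 [ 386.5 -290.7   80. ]
 [ 371.2 -135.5   80. ]
 [ 556.5 -115.5   80. ]
 [ 572.9 -273.9   80. ]]
well [ 467.14113422 -204.52165338   80.        ] body c [ 471.77457463 -203.86868893   80.        ]
5.906012421936216 5.764100107137273 5.150923080459996 6.162678877847234 -174.09398757806377 -174.21839105130317 -174.40340817280799
[np.float64(109.5), np.float64(109.3), np.float64(57.7), np.float64(57.4), np.float64(187.2), np.float64(186.3), np.float64(155.9), np.float64(159.2)]
from body [ 466.80196515 -204.39133125]
```

Request:
play_rows(plan=[[[0.4,-1.8,0],[0,0,0],-0.3],[[0.6,-2.8,0.5],[0,0,0],-0.3],[[0.6,-2.9,1.0],[0,0,0],-0.3],[[0.6,-2.9,1.5],[0,0,0],-0.3],[[0.6,-2.8,1.8],[0,0,0],-0.3],[[0.4,-2.0,2.0],[0,0,0],-0.3],[[0.27,-1.2,1.8],[0,0,0],-0.3],[[0,0,1.4],[0,0,0],-0.3]])

```text
time: 11.2
ee_pos: [459.5, -208.0, 204.3]
eef_rot: [0.002, -0.052, 0.999, 0.001]
wrist_force: [0.5, 0.7, -2.5]
width: 0.542
```

Request:
play_rows(plan=[[[0,0,0],[0,0,0],-0.3],[[0,0,0],[0,0,0],-0.3],[[0,0,0],[0,0,0],-0.3]])

```text
time: 11.5
ee_pos: [460.5, -206.9, 206.4]
eef_rot: [0.003, -0.053, 0.999, 0.001]
wrist_force: [-0.2, 0.4, -2.2]
width: 0.541
```

```bash
cat > st2.py <<'E'
from h import *
p,R,s=cur(); Rt=tool(np.deg2rad(5.9),0)
print(s['time'],np.round(s['q'],2),p,'d tool mm',R.T@(np.array([459.4,-206.7,111])-p),'rot',Ro.from_matrix(R.T@Rt).as_rotvec(),s['wrist_force'],s['width'])
E
python3 st2.py
python3 - <<'E'
from h import *
c,W=wristcloud('w8')
from bench import cams
for n in ['scene','side']:
    c=cams.read_camera(n); cv2.imwrite(f'pics/{n}8.png',c['img'][:,:,::-1]); np.savez(f'pics/{n}8.npz',**{k:np.array(v) for k,v in c.items()})
a=cv2.resize(cv2.imread('pics/scene8.png')[200:400,230:430],None,fx=2,fy=2,interpolation=2);b=cv2.resize(cv2.imread('pics/side8.png')[200:400,250:450],None,fx=2,fy=2,interpolation=2)
cv2.imwrite('pics/c8.png',np.hstack([a,b]))
E
```

```text
11.5 [-0.58  0.34  1.64  0.    1.16 -2.25] [ 460.48117895 -206.91919463  206.4092534 ] d tool mm [ 1.56064196  0.22400242 95.40260399] rot [0.00113104 0.00532776 0.00209639] [-0.23510436  0.38954558 -2.24152922] 0.541157072565234
```

View pics/c8.png

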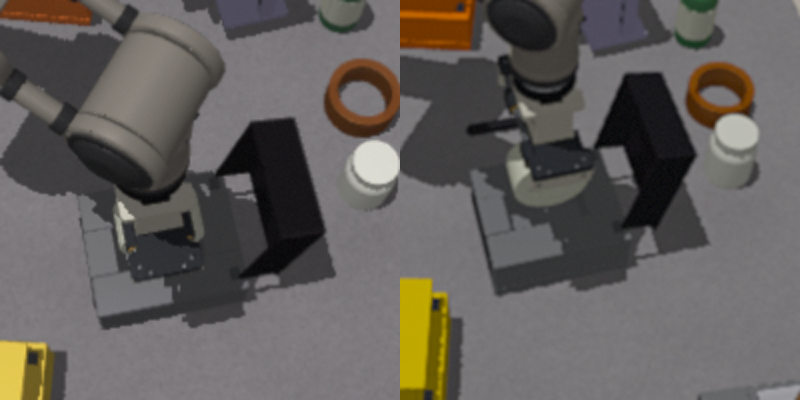

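View pics/w8.png

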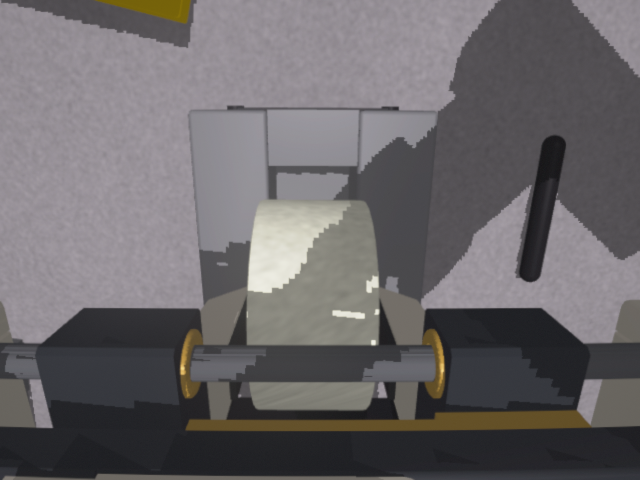

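Run:
```python
from h import *
c=load('pics/w8.npz'); W=cloud(c)
p,R,s=cur()
g=cv2.cvtColor(c['img'],cv2.COLOR_RGB2GRAY).astype(float)
print('row158',[ (u,int(g[158,u])) for u in range(262,273)],[ (u,int(g[158,u])) for u in range(352,364)])
print('row180',[ (u,int(g[180,u])) for u in range(262,280,2)],[ (u,int(g[180,u])) for u in range(350,364)])
print('col310',[ (v,int(g[v,300])) for v in range(160,172)])
for uv in ([(267.5,166)],[(357.5,165.5)],[(267.5,150)],[(358,150)],[(190,112)],[(436,112)]):
    X=ray(c,uv,80)[0]; t=R.T@(X-p); print(uv,X.round(1),t.round(1))
for v in (230,260,285):
    row=c['img'][v].astype(int).sum(1); 
    z=((W[v]-p)@R); m=(z[:,2]<40)&(z[:,2]>-60)&(abs(z[:,1])<32); u=np.where(m)[0]; u=u[(u>235)&(u<390)]; print(v,u.min(),u.max(),z[u.min()+1].round(1),z[u.max()-1].round(1))
```

```text
row158 [(262, 149), (263, 148), (264, 143), (265, 131), (266, 119), (267, 110), (268, 121), (269, 141), (270, 142), (271, 143), (272, 142)] [(352, 143), (353, 143), (354, 142), (355, 143), (356, 141), (357, 124), (358, 107), (359, 118), (360, 129), (361, 141), (362, 148), (363, 149)]
row180 [(262, 148), (264, 147), (266, 128), (268, 96), (270, 79), (272, 77), (274, 76), (276, 106), (278, 141)] [(350, 70), (351, 70), (352, 70), (353, 69), (354, 69), (355, 69), (356, 71), (357, 73), (358, 75), (359, 76), (360, 78), (361, 79), (362, 79), (363, 79)]
col310 [(160, 144), (161, 144), (162, 143), (163, 143), (164, 141), (165, 129), (166, 91), (167, 84), (168, 84), (169, 84), (170, 84), (171, 84)]
[(267.5, 166)] [ 415.9 -239.8   80. ] [ 48.2 -28.  125.9]
[(357.5, 165.5)] [ 409.3 -181.2   80. ] [ 48.6  30.9 126. ]
[(267.5, 150)] [ 405.6 -240.5   80. ] [ 58.5 -27.7 125.9]
[(358, 150)] [ 399.4 -182.3   80. ] [ 58.6  30.8 125.9]
[(190, 112)] [ 387.  -291.1   80. ] [ 82.3 -76.1 125.7]
[(436, 112)] [ 370.6 -136.3   80. ] [ 82.5  79.5 125.9]
230 253 373 [ 34.9 -22.5  17.7] [35.  25.6 17.5]
260 249 377 [ 26.3 -22.7   5.5] [26.2 25.9  5.9]
285 248 378 [ 18.8 -22.4  -1.4] [18.5 25.7 -0.4]
```

Lateral alignment is within 0.1 mm in the wrist view, and x needs +1.4 mm. Now lowering.

Request:
play_rows(plan=[[[0.07,0,0.6],[0,0.003,0],-0.3],[[0.07,0,0.8],[0,0.002,0],-0.3],[[0,0,0.8],[0,0,0],-0.3],[[0,0,0.6],[0,0,0],-0.3],[[0,0,0.4],[0,0,0],-0.3],[[0,0,0],[0,0,0],-0.3],[[0,0,0],[0,0,0],-0.3]])

```text
time: 12.35
ee_pos: [458.6, -207.4, 173.3]
eef_rot: [-0.001, -0.052, 0.999, 0.001]
wrist_force: [-0.6, 0.8, -2.4]
width: 0.544
```

```bash
python3 st2.py
```

```text
12.35 [-0.58  0.37  1.69  0.    1.08 -2.25] [ 458.55328412 -207.38103317  173.32501756] d tool mm [-0.98525731  0.45275703 62.32505778] rot [ 0.00219299 -0.00116321  0.00100563] [-0.6071917   0.77523544 -2.39986042] 0.5440458212706122
```

Request:
play_rows(plan=[[[-0.1,0.05,0.5],[0,0,0],-0.3],[[0,0,0.6],[0,0,0],-0.3],[[0,0,0.6],[0,0,0],-0.3],[[0,0,0.6],[0,0,0],-0.3],[[0,0,0.6],[0,0,0],-0.3],[[0,0,0],[0,0,0],-0.3]])

```text
time: 12.95
ee_pos: [458.9, -206.3, 143.3]
eef_rot: [-0.001, -0.052, 0.999, 0.002]
wrist_force: [-0.1, 0.4, -3.4]
width: 0.544
```

```bash
python3 st2.py
```

```text
12.95 [-0.58  0.41  1.72  0.    1.01 -2.25] [ 458.86110395 -206.29828882  143.26265116] d tool mm [-0.5831007  -0.56833185 32.25937745] rot [ 0.00349416 -0.00275717  0.00116698] [-0.10974635  0.37598243 -3.41563873] 0.5444451074668407
```

No contact on the way in. Down the remaining ~32 mm, with slow last rows.

Request:
play_rows(plan=[[[0,0,0.6],[0,0,0],-0.3],[[0,0,0.6],[0,0,0],-0.3],[[0,0,0.6],[0,0,0],-0.3],[[0,0,0.5],[0,0,0],-0.3],[[0,0,0.3],[0,0,0],-0.3],[[0,0,0.2],[0,0,0],-0.3],[[0,0,0.1],[0,0,0],-0.3],[[0,0,0],[0,0,0],-0.3]])

```text
time: 13.75
ee_pos: [459.4, -206.6, 115.3]
eef_rot: [-0.001, -0.052, 0.999, 0.001]
wrist_force: [-0.9, -0.5, -2.4]
width: 0.545
```

```bash
python3 st2.py
```

```text
13.75 [-0.58  0.45  1.75  0.    0.94 -2.25] [ 459.38930735 -206.60732018  115.34124374] d tool mm [-0.00577718 -0.10268646  4.3410279 ] rot [ 0.00216408 -0.00110081  0.00113085] [-0.89811517 -0.45338423 -2.39716071] 0.5450712145127783
```

Request:
play_rows(plan=[[[0,0,0.15],[0,0,0],-0.3],[[0,0,0.15],[0,0,0],-0.3],[[0,0,0.1],[0,0,0],-0.3],[[0,0,0],[0,0,0],-0.3],[[0,0,0],[0,0,0],-0.3]])

```text
time: 14.25
ee_pos: [459.4, -206.6, 111.4]
eef_rot: [-0.001, -0.052, 0.999, 0.001]
wrist_force: [-0.7, -1.0, -2.1]
width: 0.544
```

```bash
python3 st2.py
```

```text
14.25 [-0.58  0.46  1.76  0.    0.93 -2.25] [ 459.36409865 -206.58891686  111.39988373] d tool mm [-0.02459885 -0.11508005  0.39960837] rot [ 0.00217372 -0.00107104  0.00106383] [-0.65814962 -0.95007171 -2.09091253] 0.5439597501948062
```

Request:
play_rows(plan=[[[0,0,0.1],[0,0,0],-0.3],[[0,0,0.1],[0,0,0],-0.3],[[0,0,0],[0,0,0],-0.3]])

```text
time: 14.55
ee_pos: [459.6, -206.8, 111.1]
eef_rot: [0.0, -0.052, 0.999, 0.001]
wrist_force: [-4.2, 1.4, 14.4]
width: 0.541
```

```bash
python3 st2.py
```

```text
14.55 [-0.58  0.46  1.76  0.    0.93 -2.25] [ 459.64634852 -206.75732138  111.10594606] d tool mm [0.23907146 0.08248807 0.10601159] rot [0.00119005 0.00013611 0.0011445 ] [-4.22759935  1.40421735 14.41119604] 0.5409249229394241
```

Firm floor contact (+14 N) at the expected height (TCP z = 111). Releasing.

Request:
play_rows(plan=[[[0,0,-0.1],[0,0,0],0.15],[[0,0,0],[0,0,0],0.25],[[0,0,0],[0,0,0],0.4],[[0,0,0],[0,0,0],0.6],[[0,0,0],[0,0,0],0.6]])

```text
time: 15.05
ee_pos: [459.3, -206.5, 110.1]
eef_rot: [-0.001, -0.052, 0.999, 0.001]
wrist_force: [-0.1, 0.2, -1.0]
width: 0.79
```

Request:
play_rows(plan=[[[0,0,-0.5],[0,0,0],0.6],[[0,0,-1.5],[0,0,0],0.6],[[0,0,-2.0],[0,0,0],0.6],[[0,0,-3.0],[0,0,0],0.6],[[0,0,-3.0],[0,0,0],0.6],[[0,0,-2.0],[0,0,0],0.6],[[0,0,0],[0,0,0],0.6],[[0,0,0],[0,0,0],0.6]])

```text
time: 15.85
ee_pos: [459.4, -206.7, 230.2]
eef_rot: [-0.001, -0.052, 0.999, 0.001]
wrist_force: [-1.1, 0.2, -0.5]
width: 0.803
```

```bash
python3 st2.py
python3 - <<'E'
from h import *
from bench import cams
c,W=wristcloud('w9')
for n in ['scene','side']:
    c=cams.read_camera(n); cv2.imwrite(f'pics/{n}9.png',c['img'][:,:,::-1]); np.savez(f'pics/{n}9.npz',**{k:np.array(v) for k,v in c.items()})
a=cv2.resize(cv2.imread('pics/scene9.png')[200:400,230:430],None,fx=2,fy=2,interpolation=2);b=cv2.resize(cv2.imread('pics/side9.png')[200:400,250:450],None,fx=2,fy=2,interpolation=2)
cv2.imwrite('pics/c9.png',np.hstack([a,b]))
E
```

```text
15.85 [-0.58  0.32  1.6   0.    1.23 -2.25] [ 459.37818403 -206.71108939  230.23333953] d tool mm [ -0.13417048  -0.24025301 119.2330245 ] rot [ 0.00208796 -0.00093479  0.00110009] [-1.05399524  0.16626584 -0.51414016] 0.8026508890100458
```

View pics/w9.png

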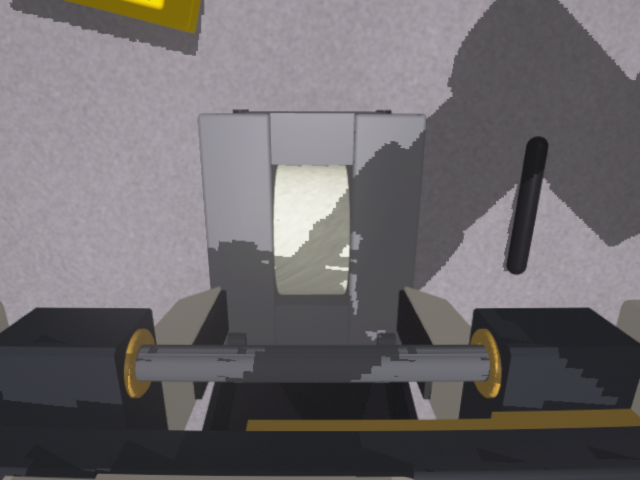

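View pics/c9.png

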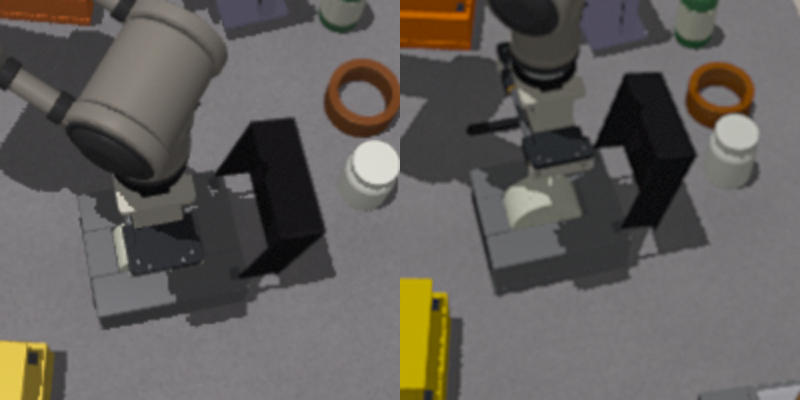

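The roll stands centred in the well (image 273–350 across, rows 165–293). I'll check its height numerically and get the lid geometry.

Run:
```python
from h import *
from scipy.optimize import least_squares
c=load('pics/w9.npz'); W=cloud(c)
m=np.zeros((480,640),bool); m[168:290,277:346]=1; m&=W[...,2]>82
e=np.array([np.cos(.103),np.sin(.103)]);o=np.array([467.3,-205])
P=W[m];a=(P[:,:2]-o)@e;z=P[:,2]
s=least_squares(lambda q:np.hypot(a-q[0],z-q[1])-50,[0,70],loss='soft_l1',f_scale=1);print(s.x,np.median(abs(s.fun)),z.max())
for n in ['scene','side']:
    c=load(f'pics/{n}9.npz');W=cloud(c);X,Y,Z=np.moveaxis(W,-1,0)
    k=(c['img'].max(-1)<40)&(X>540)&(X<720)&(Y<-100)&(Y>-330)&(Z>100)&((X-467.3)*e[0]+(Y+205)*e[1]>80)
    P=W[k];a=(P[:,:2]-o)@e;b=(P[:,:2]-o)@[-e[1],e[0]]
    print(n,k.sum(),'a',np.percentile(a,[1,50,99]).round(0),'b',np.percentile(b,[1,50,99]).round(0),'z',P[:,2].max().round(0))
    t=P[:,2]>np.percentile(P[:,2],99)-25
    q=[(lo,a[(P[:,2]>lo)&(P[:,2]<lo+10)&(abs(b)<50)]) for lo in range(100,260,20)]
    print([(lo,np.percentile(v,[2,98]).round(0).tolist()) for lo,v in q if len(v)>3])
```

```text
[-4.2710455  69.33172199] 0.384472611704318 371.62338520597905
scene 2003 a [ 96. 140. 172.] b [-72. -10.  66.] z 249.0
[(100, [140.0, 145.0]), (240, [122.0, 155.0])]
side 1939 a [ 95. 137. 169.] b [-74.  -9.  66.] z 248.0
[(100, [140.0, 145.0]), (120, [144.0, 149.0]), (140, [149.0, 152.0]), (240, [121.0, 157.0])]
```

Roll height is 69.3 mm, i.e. seated. It sits about 4 mm toward the front, within tolerance. The lid is at about 1.78 rad. Next: close the jaws, rise, go over the lid to its rear and push it along its arc.

Request:
play_rows(plan=[[[0,0,-2],[0,0,0],-1],[[0,0,-3],[0,0,0],-1],[[-0.5,0,-3],[0,0,0],-1],[[-2,0,-1],[0,0,0],-1],[[-3,0,0],[0,0,0],-1],[[-3,0,0],[0,0,0],-1],[[-3,0,0],[0,0,0],-1],[[-3,0,0],[0,0,0],-1]])

```text
time: 16.8
ee_pos: [604.8, -191.7, 318.7]
eef_rot: [-0.002, -0.052, 0.999, 0.002]
wrist_force: [0.3, -0.8, 0.7]
width: 0.155
```

Request:
play_rows(plan=[[[-3,0,0],[0,0,0],-1],[[-2.5,0,0],[0,0,0],-1],[[-1.8,0,0],[0,0,0],-1],[[0,0,0],[0,0,0],-1],[[0,0,0],[0,0,0],-1]])

```text
time: 17.3
ee_pos: [676.1, -184.3, 318.4]
eef_rot: [-0.002, -0.052, 0.999, 0.002]
wrist_force: [0.1, 0.7, -0.1]
width: 0.008
```

```bash
cat > st3.py <<'E'
from h import *
p,R,s=cur(); e=np.array([np.cos(.103),np.sin(.103)]);o=np.array([467.3,-205])
a=(p[:2]-o)@e; b=(p[:2]-o)@[-e[1],e[0]]
print(s['time'],np.round(s['q'],2),'p',p.round(1),'a,b,z',a.round(1),b.round(1),p[2].round(1),'R',R[:,2].round(3),np.round(s['wrist_force'],1),s['width'])
E
python3 st3.py
```

```text
17.3 [-0.38  0.67  0.77  0.    1.7  -2.05] p [ 676.1 -184.3  318.4] a,b,z 209.8 -0.9 318.4 R [-0.004  0.003 -1.   ] [ 0.1  0.7 -0.1] 0.008025544754995392
```

Request:
play_rows(plan=[[[0,0,2],[0,0,0],-1],[[0,0,2.5],[0,0,0],-1],[[0,0,2.5],[0,0,0],-1],[[0,0,2],[0,0,0],-1],[[0.5,0,0],[0,0,0],-1],[[0,0,0],[0,0,0],-1]])

```text
time: 17.9
ee_pos: [670.3, -185.1, 231.0]
eef_rot: [-0.001, -0.052, 0.999, 0.001]
wrist_force: [0.1, -0.4, 1.0]
width: 0.003
```

```bash
python3 st3.py
python3 - <<'E'
import numpy as np
L=145
prev=None
for ph in [1.9,1.78,1.65,1.5,1.35,1.2,1.05,.9,.75,.6,.45,.3,.15,.05,0,-.03]:
    a=85-L*np.cos(ph)+55*np.sin(ph)+9.5; z=80+L*np.sin(ph)+55*np.cos(ph)+17
    print(ph,round(a,1),round(z,1),None if prev is None else (round((prev[0]-a)/10,2),round((prev[1]-z)/10,2))); prev=(a,z)
E
python3 - <<'E'
from bench import cams
import cv2
c=cams.read_camera('scene');d=cams.read_camera('side')
import numpy as np
cv2.imwrite('pics/c10.png',np.hstack([cv2.resize(c['img'][180:400,230:450,::-1],None,fx=1.8,fy=1.8),cv2.resize(d['img'][180:400,250:470,::-1],None,fx=1.8,fy=1.8)]))
E
```

```text
17.9 [-0.38  0.68  0.99  0.    1.47 -2.05] p [ 670.3 -185.1  231. ] a,b,z 203.9 -1.1 231.0 R [-0.002  0.002 -1.   ] [ 0.1 -0.4  1. ] 0.00328856581491795
1.9 193.4 216.4 None
1.78 178.4 227.4 (np.float64(1.5), np.float64(-1.1))
1.65 160.8 237.2 (np.float64(1.76), np.float64(-0.98))
1.5 139.1 245.5 (np.float64(2.17), np.float64(-0.83))
1.35 116.4 250.5 (np.float64(2.27), np.float64(-0.5))
1.2 93.2 252.1 (np.float64(2.32), np.float64(-0.16))
1.05 70.1 250.1 (np.float64(2.32), np.float64(0.19))
0.9 47.4 244.8 (np.float64(2.26), np.float64(0.54))
0.75 25.9 236.1 (np.float64(2.16), np.float64(0.87))
0.6 5.9 224.3 (np.float64(2.0), np.float64(1.18))
0.45 -12.1 209.6 (np.float64(1.8), np.float64(1.47))
0.3 -27.8 192.4 (np.float64(1.56), np.float64(1.72))
0.15 -40.7 173.1 (np.float64(1.29), np.float64(1.93))
0.05 -47.6 159.2 (np.float64(0.69), np.float64(1.39))
0 -50.5 152.0 (np.float64(0.29), np.float64(0.72))
-0.03 -52.1 147.6 (np.float64(0.16), np.float64(0.44))
```

View pics/c10.png

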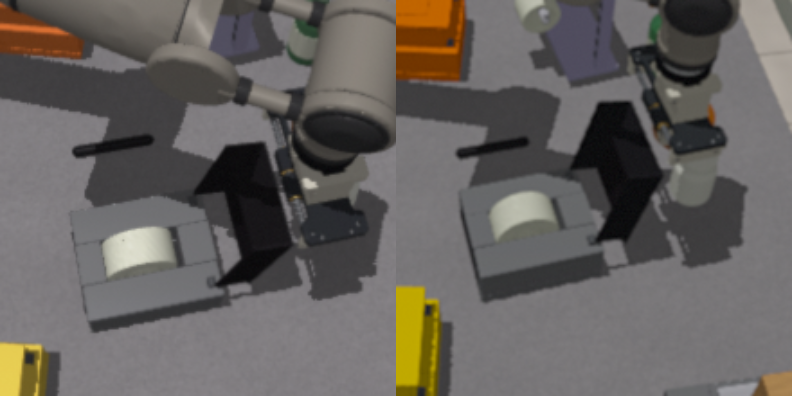

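Request:
play_rows(plan=[[[1.0,0,0],[0,0,0],-1],[[1.0,0,0.2],[0,0,0],-1],[[0.8,0,-0.4],[0,0,0],-1],[[0.9,0,-0.5],[0,0,0],-1],[[1.1,0,-0.4],[0,0,0],-1],[[1.1,0,-0.4],[0,0,0],-1],[[1.1,0,-0.25],[0,0,0],-1],[[1.1,0,-0.25],[0,0,0],-1]])

```text
time: 18.8
ee_pos: [590.3, -193.3, 251.4]
eef_rot: [0.0, -0.052, 0.999, 0.001]
wrist_force: [1.9, 0.9, 3.2]
width: 0.006
```

```bash
python3 st3.py
```

```text
18.8 [-0.44  0.52  1.22  0.    1.4  -2.12] p [ 590.3 -193.3  251.4] a,b,z 123.5 -1.0 251.4 R [ 0.     0.001 -1.   ] [1.9 0.9 3.2] 0.006267527338295286
```

The lid is moving with about 3 N of contact. Continuing the arc.

Request:
play_rows(plan=[[[1.0,0,-0.05],[0,0,0],-1],[[1.1,0,0],[0,0,0],-1],[[1.1,0,0],[0,0,0],-1],[[1.1,0,0.1],[0,0,0],-1],[[1.1,0,0.15],[0,0,0],-1],[[1.1,0,0.25],[0,0,0],-1],[[1.1,0,0.3],[0,0,0],-1],[[1.1,0,0.4],[0,0,0],-1]])

```text
time: 19.6
ee_pos: [502.9, -202.2, 238.7]
eef_rot: [-0.001, -0.052, 0.999, 0.001]
wrist_force: [0.4, -0.5, 1.1]
width: 0.002
```

```bash
python3 st3.py;python3 - <<'E'
from bench import cams
import cv2
c=cams.read_camera('scene');d=cams.read_camera('side')
import numpy as np
cv2.imwrite('pics/c11.png',np.hstack([cv2.resize(c['img'][180:400,230:450,::-1],None,fx=1.8,fy=1.8),cv2.resize(d['img'][180:400,250:470,::-1],None,fx=1.8,fy=1.8)]))
E
```

```text
19.6 [-0.52  0.38  1.48  0.    1.28 -2.2 ] p [ 502.9 -202.2  238.7] a,b,z 35.7 -0.9 238.7 R [-0.002  0.002 -1.   ] [ 0.4 -0.5  1.1] 0.0020483393660074446
```

View pics/c11.png

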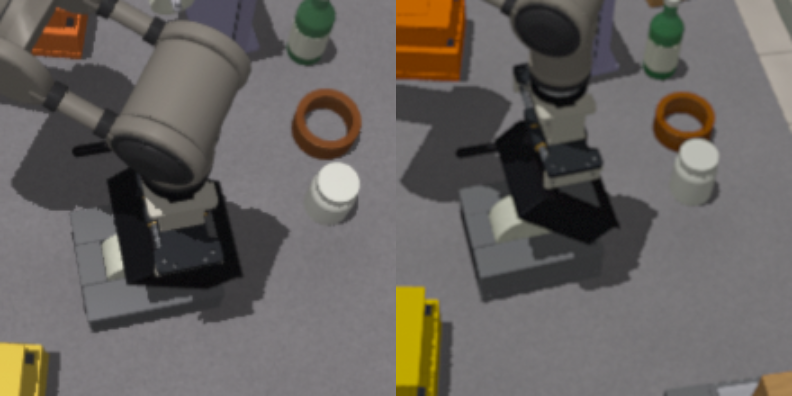

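The lid has come down to roughly 0.8 rad and is following the fingertip. Continuing.

Request:
play_rows(plan=[[[1.0,0,0.35],[0,0,0],-1],[[1.0,0,0.5],[0,0,0],-1],[[1.0,0,0.6],[0,0,0],-1],[[0.9,0,0.7],[0,0,0],-1],[[0.9,0,0.75],[0,0,0],-1],[[0.8,0,0.85],[0,0,0],-1],[[0.75,0,0.85],[0,0,0],-1],[[0.65,0,0.95],[0,0,0],-1]])

```text
time: 20.5
ee_pos: [434.0, -209.3, 182.9]
eef_rot: [-0.001, -0.052, 0.999, 0.001]
wrist_force: [-0.1, -0.0, 1.9]
width: 0.003
```

```bash
python3 st3.py
```

```text
20.5 [-0.61  0.33  1.73  0.    1.09 -2.28] p [ 434.  -209.3  182.9] a,b,z -33.5 -0.9 182.9 R [-0.002  0.002 -1.   ] [-0.1 -0.   1.9] 0.0026080387520860246
```

Request:
play_rows(plan=[[[0.55,0,0.9],[0,0,0],-1],[[0.5,0,0.8],[0,0,0],-1],[[0.4,0,0.6],[0,0,0],-1],[[0.2,0,0.4],[0,0,0],-1],[[0,0,0.2],[0,0,0],-1],[[0,0,0],[0,0,0],-1]])

```text
time: 21.1
ee_pos: [418.1, -211.0, 154.2]
eef_rot: [-0.001, -0.052, 0.999, 0.001]
wrist_force: [0.0, -0.5, -1.0]
width: 0.004
```

```bash
python3 st3.py
```

```text
21.1 [-0.63  0.34  1.8   0.    1.   -2.31] p [ 418.1 -211.   154.2] a,b,z -49.5 -0.9 154.2 R [-0.002  0.002 -1.   ] [ 0.  -0.5 -1. ] 0.0037363233558434386
```

Request:
play_rows(plan=[[[0,0,0.1],[0,0,0],-1],[[0,0,0.1],[0,0,0],-1],[[0,0,0],[0,0,0],-1]])

```text
time: 21.4
ee_pos: [418.3, -211.0, 152.4]
eef_rot: [-0.001, -0.052, 0.999, 0.001]
wrist_force: [-0.6, -0.6, 0.2]
width: 0.005
```

```bash
python3 st3.py
```

```text
21.4 [-0.63  0.34  1.81  0.    1.   -2.31] p [ 418.3 -211.   152.4] a,b,z -49.4 -0.9 152.4 R [-0.001  0.002 -1.   ] [-0.6 -0.6  0.2] 0.004822752851836784
```

Request:
play_rows(plan=[[[0,0,0.1],[0,0,0],-1],[[0,0,0.1],[0,0,0],-1],[[0,0,0],[0,0,0],-1]])

```text
time: 21.7
ee_pos: [418.3, -211.0, 152.1]
eef_rot: [-0.0, -0.052, 0.999, 0.001]
wrist_force: [-4.4, 3.2, 16.0]
width: 0.008
```

```bash
python3 st3.py
```

```text
21.7 [-0.63  0.34  1.81  0.    0.99 -2.31] p [ 418.3 -211.   152.1] a,b,z -49.4 -1.0 152.1 R [-0.     0.001 -1.   ] [-4.4  3.2 16. ] 0.007714192174601743
```

There is a hard stop at 16 N with the fingertip at z = 135, which is the shut height. Retreating to check.

Request:
play_rows(plan=[[[0,0,-0.5],[0,0,0],-1],[[0,0,-2],[0,0,0],-1],[[0,0,-3],[0,0,0],-1],[[0,0,-3],[0,0,0],-1],[[0.5,2,-3],[0,0,0],-1],[[0.5,3,-2],[0,0,0],-1],[[0.5,3,0],[0,0,0],-1],[[0.5,3,0],[0,0,0],-1]])

```text
time: 22.5
ee_pos: [386.8, -103.0, 286.3]
eef_rot: [0.0, -0.052, 0.999, 0.001]
wrist_force: [1.0, -0.2, -0.2]
width: 0.003
```

Request:
play_rows(plan=[[[0.5,3,0],[0,0,0],-1],[[0.5,3,0],[0,0,0],-1],[[0,3,0],[0,0,0],-1],[[0,2,0],[0,0,0],-1],[[0,0,0],[0,0,0],-1],[[0,0,0],[0,0,0],-1]])

```text
time: 23.1
ee_pos: [365.7, 4.4, 286.0]
eef_rot: [-0.0, -0.053, 0.999, 0.001]
wrist_force: [-0.4, -0.5, -0.7]
width: 0.004
```

```bash
python3 st3.py;python3 - <<'E'
from h import *
from bench import cams
e=np.array([np.cos(.103),np.sin(.103)]);o=np.array([467.3,-205])
im=[]
for n in ['scene','side']:
    c=cams.read_camera(n); W=cloud(c); cv2.imwrite(f'pics/{n}12.png',c['img'][:,:,::-1])
    a=(W[...,:2]-o)@e;b=(W[...,:2]-o)@[-e[1],e[0]]
    m=(abs(b)<55)&(a>-75)&(a<75)&(W[...,2]>90)&(W[...,2]<200)&(c['img'].max(-1)<70)
    k=np.polyfit(a[m],W[...,2][m],1);print(n,m.sum(),'slope',k[0],'z at -75',np.polyval(k,-75),'z at 75',np.polyval(k,75))
    W0=np.load(f'pics/W{n}.npy'); P=np.load(f'pics/{n}_B.npy')
    im.append(c['img'][:,:,::-1][60:420,200:480])
cv2.imwrite('pics/c12.png',np.hstack(im))
E
```

```text
23.1 [-0.2   0.01  1.82  0.    1.31 -1.88] p [365.7   4.4 286. ] a,b,z -79.5 218.7 286.0 R [-0.001  0.002 -1.   ] [-0.4 -0.5 -0.7] 0.003990261998626075
scene 1367 slope 0.00284042992151384 z at -75 134.60333663449612 z at 75 135.02940112272321
side 966 slope -0.0002638263927117631 z at -75 134.58795675605384 z at 75 134.54838279714707
```

View pics/c12.png

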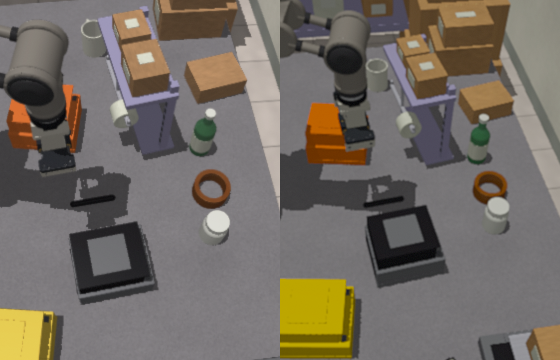

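The lid is level: its top is at 134.6–135 mm in both views with a slope under 0.003. The thin roll still hangs, nothing else has moved, and the robot is clear. Handing in.

```bash
python3 -c "
from bench import r
print(r.sign_off())"
```

```text
the job is handed in; nothing more can be done
None
```

I loaded the full roll into the grey printer, shut the lid, and handed the job in at about 23 s of the 64 s limit. The hand-in gave no verdict.

**What I did:** I gripped the roll across its faces with the tool leant 35°. I raised it 25 mm and slid it outward off the far arm past the prong, with no contact showing in the wrist force. I carried it to the printer, stood it in the well and released it only after it rested on the floor. I then pushed the lid shut from behind with the closed fingers.

**Last checks:**
- **Roll:** before the lid closed it was seated, with its centre at 69.3 mm against 70 mm. It sat about 4 mm towards the front, near the well's end of play but inside the 10 mm limit. It can't be seen under the shut lid, so I did not recheck it afterwards.
- **Lid:** its top is level at 134.5–135 mm in both views (135 mm is shut), with a slope under 0.003 rad.
- **Other things:** the thin roll still hangs and the bench items look unmoved in the pictures. I did not remeasure their positions.
- **Robot:** it stands clear of everything.

**Disagreements along the way:**
- My first 45° lean ran into a joint limit, so I used 35°.
- The room cameras and the wrist camera differed by about 5 mm on where the roll sat along the arm, and by 2 mm on the well. I relied on the wrist view for the roll and took a point between the two for the well. The wrist view confirmed the alignment just before lowering.

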